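Sort the gel kit and fit the comb

TASK

Get the gel caster ready. First tidy the two loose kit pieces into their bins, the blue spacer bar into the blue bin and the yellow clamp into the yellow bin; then lift the orange-handled comb out of its stand and slide its blade straight down between the caster's two upright plates, midway along them, until it drags snugly against the sprung front plate, without forcing it in or letting it reach the bottom. Finish while still holding the comb at that depth - do not let go - and leave the other things on the bench alone.

Things in the scene. Friction and masses are not known exactly. Their poses are not given: they have to be found in the camera images.
- spacer_mid (a point): Centre of the blue spacer bar with white ends, lying on the bench: 12 mm (its x) by 80 mm (its y) by 16 mm high, 30 g. Grip it across its 12 mm width.
- clamp_mid (a point): Centre of the yellow clamp lying on the bench: block 20 mm (its x) by 50 mm (its y) by 24 mm high, about 50 g, with a low foot at its +y end (34 mm in x by 14 mm in y, 8 mm high, centred 18 mm from the middle). Grip it across its 20 mm width at the middle or a little towards -y.
- bin_blue: Blue open bin fixed to the bench, 130 x 130 mm outside, 45 mm high, walls 4 mm. Origin: centre of its underside, z up.
- bin_yellow: Yellow open bin fixed to the bench, same size as the blue one. Origin: centre of its underside, z up.
- comb_grip (a point): Centre of the comb's orange handle, 16 mm thick (its x), 56 mm wide (y), 34 mm high (z, up). Below it the white blade: 5 mm thick (x), 50 mm wide (y), 85 mm long; its lower end is 102 mm below this point. About 45 g; stands upright in its stand with up to 3 degrees of lean. Grip the handle from above, best across its 16 mm thickness.
- comb_tip (a point): Middle of the lower end of the comb's blade, 102 mm below the handle's centre; same axes as the handle.
- comb_stand: Grey block fixed to the bench, 90 mm (y) by 60 mm (x), 50 mm high, with a slot along its y that holds the lower 42 mm of the comb's blade. Origin: centre of its underside. Lift the comb straight up by more than 42 mm to free it.
- caster: White gel caster fixed to the bench: base 80 mm (x) by 124 mm (y), 20 mm high; side posts 10 mm thick, 102 mm high, at y = +/-55 mm; between them two clear upright plates, 90 mm wide along y, 20 to 100 mm above the bench, each with a lip flaring out 40 degrees up to 111 mm (green front, grey rear; mouth 28 mm wide). Origin: centre of its underside; x runs across the plates, front at -x.
- gap_mouth (a point): Middle of the gap at the plates' top edge, just under the lips, 100 mm above the bench, above the caster's origin, same axes. Inner faces from here: rear plate at x = +5 mm at the top, +0.6 mm at the bottom; front plate at -5.5 mm and -1.1 mm: the gap narrows evenly from both sides, 1.1 mm per 10 mm. The base closes the gap 80 mm below. The pair of plates floats up to 4 mm along x on a soft centring spring (0.15 N per mm), so it follows the blade.
- front_plate (a joint): How far the sprung front plate (green lip) is pushed away from the rear plate, to the caster's -x, in m: 0 at rest, end stop 0.005. Spring 4 N per mm plus 1.2 N preload. Each 9 mm the comb goes deeper spreads it 1 mm more, and the upward drag on the hand (friction on both faces) grows with it, about 2 N at first touch to 12 N. Snug is 0.3 to 3.1 mm; over 4.2 mm is forced.
- rear_plate (a joint): Setting of the rear plate, in m: 0 to 0.0015, how much it is set inward (towards the caster's -x), narrowing the gap. It differs from run to run and stays put. The 5 mm blade starts to drag when its lower end is 50 mm (setting 0) to 36 mm (setting 1.5 mm) below the plates' top.
- microplate: Bystander: flat well plate with pink wells, 85 x 127 x 14 mm, loose, behind the caster. Origin: centre of underside.
- bottle: Bystander: small amber jar with white cap, 32 mm across, 55 mm high, loose, between the caster and the stand. Origin: centre of underside.
- tube_rack: Bystander: yellow tube rack, 100 x 160 mm, 57 mm high, loose. Origin: centre of underside.
- tip_box: Bystander: white box of pipette tips with an orange deck, 85 x 120 mm, 65 mm high, loose. Origin: centre of underside.
There are look-alikes about, which are no part of the job. What is shaped like the comb_stand but purple is not meant. What is shaped like the caster but black is not meant.

How it is judged (in metres and radians):
On the way, in this order (a step that is already met when the one before it is completed fails the run):
1. the spacer lies in the blue bin and the clamp in the yellow bin, both let go (x of spacer_mid in the frame of bin_blue between -0.062 and 0.062 m and y of spacer_mid in the frame of bin_blue between -0.062 and 0.062 m and z of spacer_mid in the frame of bin_blue below 0.042 m and contact force between the fingers and spacer below 0.1 N and x of clamp_mid in the frame of bin_yellow between -0.062 and 0.062 m and y of clamp_mid in the frame of bin_yellow between -0.062 and 0.062 m and z of clamp_mid in the frame of bin_yellow below 0.042 m and contact force between the fingers and clamp below 0.1 N), for 0.2 s.
2. the comb is lifted clear out of its stand in the gripper (z of comb_tip in the frame of comb_stand above 0.052 m and contact force between the fingers and comb above 1 N), for 0.2 s.
At the end, for the whole second after the job is handed in: Spacer in blue, clamp in yellow bin, let go. Comb between the plates, its end 25 to 78 mm below their top, within 20 mm of the middle, turned < 0.2 and tilted < 0.15 rad; front plate pushed out 0.25 to 3.2 mm with > 1 N, rear > 0.5 N; fingers hold the comb (> 2 N), still (all of step 1 and value of joint front_plate between 0.00025 and 0.0032 m and x of comb_tip in the frame of caster between -0.015 and 0.015 m and y of comb_tip in the frame of caster between -0.02 and 0.02 m and z of comb_tip in the frame of caster between 0.022 and 0.075 m and angle between the x axis of comb_grip and the x axis of caster, either way round below 0.2 rad and angle between comb_grip's own z axis and vertical below 0.15 rad and contact force between comb and front_plate above 1 N and contact force between comb and rear_plate above 0.5 N and contact force between the fingers and comb above 2 N and linear speed of comb below 0.01 m/s); the arm keeps its last pose, push and grip.
It fails at once if the comb is forced in: the front plate is pushed outward over 4.2 mm (value of joint front_plate above 0.0042 m).
It fails at once if a bystander is moved by over 20 mm (distance of any of microplate, bottle, tube_rack, tip_box from where it was at the start of the episode above 0.02 m).
It also fails if it takes over 64 s, if anything falls off the work surface, if the arm or the gripper's body presses on something with over 40 N, if the wrist force passes 120 N, or if a joint passes its speed limit or range.

ROBOT

A 6-joint arm with a two-finger parallel gripper is mounted at the origin on the work surface. World frame = base frame: x ahead of the robot, y to its left, z up, the work surface at z = 0. Lengths are in m, angles in degrees, forces in N, time in s.
With the tool pointing down it reaches from about 0.4 to 0.825 m from the base axis. Payload 7 kg.
Tool frame: the origin (TCP) lies midway between the tips of the shut fingers; the grasp point (between the pads) lies 19 mm behind it (ctrl.grip_point_offset is the distance from the TCP to the grasp point, in m); x points along the fingers, y is the direction in which the jaws open and shut, and the axes are right-handed (so a half turn about x gives the same grasp; the last joint's range is limited). The gripper opens to 88 mm and grips with 3 to 60 N. Pads are 19 mm wide; open, the fingers measure 130 mm over their backs; the gripper's body (78 mm by 193 mm) begins 47 mm behind the grasp point.
Start: joints at [-48.638, 20.546, 0.682, 0, -70.136, -16.507], TCP at [0.284, -0.612, 0.227] pointing down, gripper open.
Joint ranges: [-176.03, 176.03], [-82.01, 121.73], [-58.28, 71.71], [-173.87, 95.51], [-174.79, -0.11], [-173.66, 173.66]. Speed limits (degrees/s): [136.94, 136.94, 172.46, 180, 180, 180].

INTERFACE

Orientations are given as [roll, pitch, yaw] about the fixed x, y, z axes, in that order (R = Rz(yaw) Ry(pitch) Rx(roll)).
In Python, from plant import ctrl gives the robot as it stands.
- The arm moves only by the tool drive_tool, never from a script. Its argument "plan" is a list of rows, each a list of 3 entries, a list of its own where there are three numbers: the shift along the tool's x, y, z in m, then the turn, a rotation vector about the tool's x, y, z in degrees, then the opening, from 0 (shut) to 1 (fully open). In form: [[[dx, dy, dz], [wx, wy, wz], grip], ...]. A call has 1 to 20 rows; each row is the pose to reach, as a shift and turn from the pose measured when the call began, along the tool's axes at that moment; what a row does not reach only later rows make up. A row lasts 1/12 s, in which the tool goes at most 41.7 mm and 7.16 degrees, less where a joint would pass 70% of its speed; a pose out of reach is approached as far as the arm can. A call with a gripper value outside its range is refused whole. The fingers move at their own pace and stop on an object; the grip force is fixed at half the most. Time passes only in rows, so rows that repeat a pose let the fingers close. It gives the time, the measured TCP pose, the force and the opening at its end, in the units of the state.
- ctrl.get_obs(): the state, without advancing time (a new reading comes with each control period).
- ctrl.snapshot(name): name is "side" or "top" or "wrist"; returns the picture (420x560x3 uint8, blue, green, red); there is no depth.
- ctrl.get_calibration(name): a dict with "fx", "fy", "cx", "cy" (pixels), "R" (3x3) and "t" (3): a world point X has camera coordinates R X + t. Camera axes: x right, y down, z forward; pixel columns grow to the right and rows downward; lengths in m; the calibration is good to about 2 mm. A picture is of the moment at which its call begins: read the wrist's pose just before it. get_calibration takes no time and is no camera call; for the wrist camera it gives the pose at the moment of the call.
- ctrl.close_job(): hands the job in, once; it reports no verdict.
Trained networks look in the newest picture that a camera, given by its name, has taken for a name from the list of things; names that differ only in an ending like _2 or _b are one class to them, and where a whole thing is asked for, a point or a joint stands for the part that bears it (a point fixed in the world has none). Each returns a list of dicts, best first, with "confidence" (0 to 1); they miss things now and then, are a little off and sometimes report something else, mostly with a low value. They report only what shows in the picture. A call takes as long as a camera call. They do not tell look-alikes from the thing itself.
- ctrl.cut_out(camera, name): "pixels" (420x560 bool, what is visible of it) and "pixel" ([column, row] in pixels, amid what is visible of it).
- ctrl.landmark_of(camera, name): "pixel" ([column, row] in pixels: a listed point, or the origin of a listed thing).
The state is a dict: "clock": time; "joint_pos": joint angles; "qvel": joint speeds; "tau": joint torques, N m; "tool_pos": TCP position; "orientation": TCP orientation; "force": force on the tool from outside, world axes, zero at the start; "moment": the same for the moment, N m; "opening": finger opening in m.
Only numpy, scipy, OpenCV 4.12 (cv2) and the standard library are available. Lean on these libraries where they do the work, as an engineer would, in place of code of your own. Each camera call takes 0.05 s, during which the arm holds its last target. There are 200 camera calls.

## Working session

There is one attempt and no reset: what is moved stays moved. The work goes in short steps, Python scripts to look and compute and a tool call to move; the robot and the scene stay as the last step left them, time stands still between calls to the robot, and variables do not carry over. Pictures are saved under pics/ and viewed, about 8 in all and at most 12, crops included, and the job is handed in when it is done.

Besides the shell and the picture viewer there is one more tool, called as name(argument=value, ...), one argument or row to a line, values as JSON. drive_tool: Moves the arm, as the interface text tells. Its arguments: {"type":"object","properties":{"plan":{"type":"array","items":{"type":"array"}}},"required":["plan"]}

```bash
ls; mkdir -p pics
python3 - <<'E'
from plant import ctrl
import cv2,numpy as np
o=ctrl.get_obs();print(o)
for n in("top","side"):
    im=ctrl.snapshot(n);cv2.imwrite(f"pics/{n}0.png",im)
    c=ctrl.get_calibration(n);print(n,c)
    for k in ["spacer_mid","clamp_mid","bin_blue","bin_yellow","comb_grip","comb_stand","caster","gap_mouth","bottle","microplate"]:
        print(k,[(np.round(d["pixel"],1).tolist(),round(d["confidence"],2)) for d in ctrl.landmark_of(n,k)])
print(ctrl.get_obs()["clock"])
E
```

```text
pics
{'clock': 0.0, 'joint_pos': array([-4.86385996e+01,  2.05901511e+01,  6.32429761e-01, -2.07997151e-02,
       -7.01355976e+01, -1.65076435e+01]), 'qvel': array([ 0.04463282,  0.03961182, -0.1511666 ,  0.01939524, -0.02224157,
       -0.07421792]), 'tau': array([-3.81267630e-03, -5.82720208e+01,  2.93064433e+01,  6.99727759e+00,
        7.08467487e-03, -1.87278019e-04]), 'tool_pos': array([ 0.28347706, -0.61203472,  0.22562484]), 'orientation': array([ 94.67530202,  89.90465384, 119.5219753 ]), 'force': array([ 1.25025486, -0.26523681,  0.37175334]), 'moment': array([-0.04208429, -0.00286821, -0.00122555]), 'opening': 0.08780681165354648}
top {'fx': 428.498840845302, 'fy': 428.498840845302, 'cx': 271.8786961022904, 'cy': 195.9900407031436, 'R': array([[ 0.02938562, -0.99926396,  0.02465807],
       [-0.98722725, -0.03287841, -0.15588897],
       [ 0.15658495, -0.01976223, -0.98746676]]), 't': array([-0.02345983,  0.61450731,  1.11803193])}
spacer_mid [([228.1, 252.3], 0.54)]
clamp_mid [([313.8, 249.9], 0.46)]
bin_blue [([379.3, 266.9], 0.55)]
bin_yellow [([143.6, 245.9], 0.59)]
c
[... 474 characters left out ...]
498, 'R': array([[-0.98127628, -0.19226906, -0.01137896],
       [-0.09060962,  0.51296002, -0.85361696],
       [ 0.16996108, -0.83660303, -0.52077693]]), 't': array([0.6012915 , 0.15541285, 1.09322834])}
spacer_mid [([346.8, 281.7], 0.47)]
clamp_mid [([350.7, 226.6], 0.62)]
bin_blue [([370.5, 192.7], 0.73), ([211.6, 363.1], 0.32)]
bin_yellow [([332.0, 368.2], 0.84), ([348.0, 281.6], 0.74), ([218.4, 242.2], 0.63)]
comb_grip [([287.5, 183.4], 0.52)]
comb_stand [([285.6, 218.9], 0.89), ([227.4, 210.3], 0.89)]
caster [([182.9, 288.3], 0.92), ([262.2, 288.5], 0.88)]
gap_mouth [([176.3, 255.1], 0.76), ([260.6, 246.5], 0.75)]
bottle [([284.8, 253.8], 0.79)]
microplate [([219.1, 244.4], 0.69)]
1.1
```

View pics/top0.png

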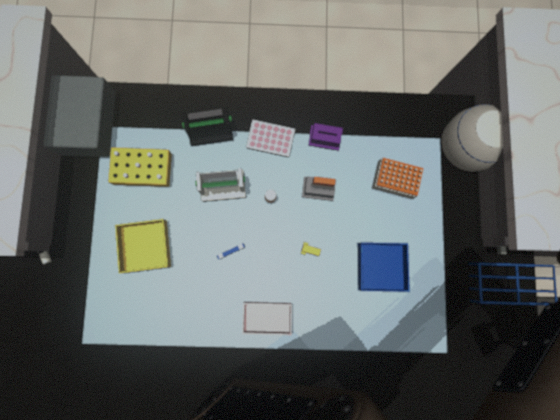

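View pics/side0.png

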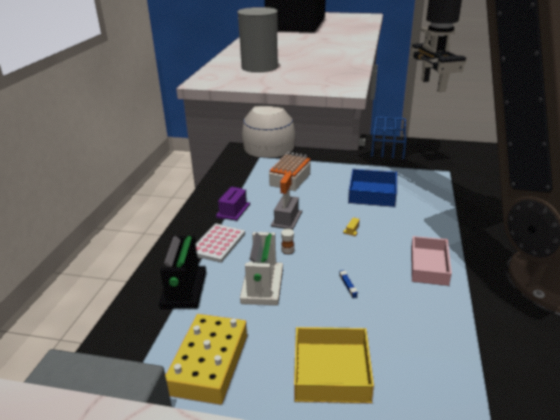

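Top view, candidates: stand grey with orange comb (320,186) vs purple look-alike (326,136); caster white (221,185) vs black look-alike (208,126); spacer (231,251), clamp (311,249), blue bin (384,267), yellow bin (143,246); the yellow rack (140,167), orange-decked box (398,177) and pink tray are not meant. Side view agrees: white caster (262,275), grey stand with comb (287,205). I choose white and grey.

```bash
cat > h.py <<'E'
from plant import ctrl
import cv2,numpy as np
from scipy.spatial.transform import Rotation as Ro
def ray(c,px,z):
    d=np.array([(px[0]-c["cx"])/c["fx"],(px[1]-c["cy"])/c["fy"],1]);o=-c["R"].T@c["t"];d=c["R"].T@d
    return o+d*(z-o[2])/d[2]
def proj(c,X):
    p=c["R"]@np.asarray(X)+c["t"];return np.array([c["fx"]*p[0]/p[2]+c["cx"],c["fy"]*p[1]/p[2]+c["cy"]])
def tri(cs,ps):
    A=[];b=[]
    for c,p in zip(cs,ps):
        d=np.array([(p[0]-c["cx"])/c["fx"],(p[1]-c["cy"])/c["fy"],1]);d=c["R"].T@(d/np.linalg.norm(d));P=np.eye(3)-np.outer(d,d)
        A.append(P);b.append(P@(-c["R"].T@c["t"]))
    return np.linalg.solve(sum(A),sum(b))
def toolR(o): return Ro.from_euler("xyz",o["orientation"],degrees=True).as_matrix()
def move(o,pos,yax=None):
    """shift, turn for TCP at pos, tool x down, tool y along yax(deg)"""
    R=toolR(o);t=R.T@(np.asarray(pos)-o["tool_pos"])
    if yax is None: yax=np.degrees(np.arctan2(R[1,1],R[0,1]))
    best=None
    for a in (yax,yax+180):
        y=np.array([np.cos(np.radians(a)),np.sin(np.radians(a)),0]);x=np.array([0,0,-1.]);G=np.c_[x,y,np.cross(x,y)]
        w=Ro.from_matrix(R.T@G).as_rotvec(degrees=True)
        if best is None or np.linalg.norm(w)<np.linalg.norm(best): best=w
    return np.round(t,4).tolist(),np.round(best,2).tolist()
E
python3 - <<'E'
from h import *
ct,cs=ctrl.get_calibration("top"),ctrl.get_calibration("side")
P={"spacer":((228.1,252.3),(346.8,281.7),.008),"clamp":((313.8,249.9),(350.7,226.6),.012),"bb":((379.3,266.9),(370.5,192.7),0),"by":((143.6,245.9),(332,368.2),0),
"grip":((321.1,182.1),(287.5,183.4),.11),"stand":((319.2,186.5),(285.6,218.9),0),"caster":((222,185),(262.2,288.5),0),"mouth":((220.8,178.2),(260.6,246.5),.1),"bottle":((268.8,195.2),(284.8,253.8),0)}
for k,(a,b,z) in P.items(): print(k,tri([ct,cs],[a,b]).round(3),ray(ct,a,z).round(3),ray(cs,b,z).round(3))
im=cv2.imread("pics/top0.png")
cv2.imwrite("pics/crop.png",cv2.resize(im[110:290,110:410],(800,480),interpolation=cv2.INTER_CUBIC))
hsv=cv2.cvtColor(im,cv2.COLOR_BGR2HSV)
def rect(lo,hi,roi,z,name):
    x0,y0,x1,y1=roi;m=cv2.inRange(hsv[y0:y1,x0:x1],lo,hi)
    n,l,s,_=cv2.connectedComponentsWithStats(m)
    i=1+np.argmax(s[1:,4]);p=np.argwhere(l==i)[:,::-1]+[x0,y0]
    w=np.array([ray(ct,q,z)[:2] for q in p],np.float32)
    r=cv2.minAreaRect(w);print(name,np.round(r[0],4),np.round(r[1],4),round(r[2],1),'mean',w.mean(0).round(4),len(p))
    mu=w-w.mean(0);e,v=np.linalg.eigh(mu.T@mu);print('  long axis deg',np.degrees(np.arctan2(v[1,1],v[0,1])).round(1))
rect((100,90,50),(130,255,255),(215,235,250,270),.016,'spacer blue')
rect((20,90,80),(35,255,255),(295,235,330,265),.02,'clamp')
rect((3,130,80),(16,255,255),(300,170,345,200),.127,'comb')
rect((100,120,40),(130,255,255),(345,230,425,300),.03,'bin blue')
rect((20,100,80),(35,255,255),(100,210,185,285),.03,'bin yellow')
E
```

```text
spacer [0.463 0.11  0.017] [0.46  0.111 0.008] [0.466 0.099 0.008]
clamp [ 0.476 -0.126  0.004] [ 0.474 -0.125  0.012] [ 0.477 -0.114  0.012]
bb [ 0.435 -0.308  0.006] [ 0.433 -0.31   0.   ] [ 0.438 -0.318  0.   ]
by [0.47  0.343 0.01 ] [0.471 0.345 0.   ] [0.47  0.334 0.   ]
grip [ 0.643 -0.13   0.112] [ 0.646 -0.13   0.11 ] [ 0.642 -0.133  0.11 ]
stand [ 0.652 -0.14  -0.   ] [ 0.655 -0.139  0.   ] [ 0.65  -0.139  0.   ]
caster [ 0.648  0.138 -0.006] [0.649 0.137 0.   ] [0.644 0.145 0.   ]
mouth [0.648 0.131 0.102] [0.649 0.131 0.1  ] [0.647 0.129 0.1  ]
bottle [ 0.624  0.003 -0.007] [0.625 0.004 0.   ] [0.621 0.013 0.   ]
spacer blue [0.4637 0.1044] [0.0097 0.0449] 26.2 mean [0.4638 0.1042] 61
  long axis deg 116.3
clamp [ 0.4772 -0.1154] [0.0472 0.028 ] 87.4 mean [ 0.4745 -0.1132] 128
  long axis deg 76.9
comb [ 0.6461 -0.1346] [0.052  0.0138] 85.5 mean [ 0.6462 -0.1347] 109
  long axis deg 85.3
bin blue [ 0.4349 -0.3123] [0.1268 0.1345] 1.0 mean [ 0.4341 -0.3127] 2318
  long axis deg 89.8
bin yellow [0.4708 0.3417] [0.1273 0.1334] 8.8 mean [0.4707 0.3404] 2285
  long axis deg 87.8
```

View pics/crop.png

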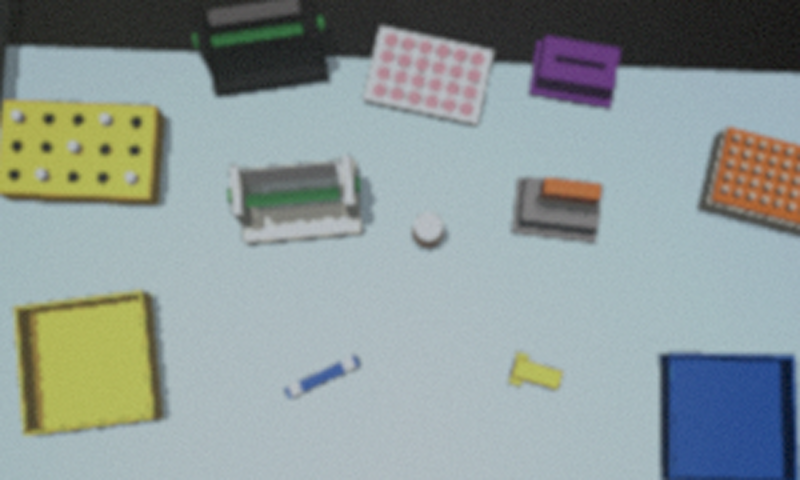

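The crop confirms it: grey stand with orange comb handle (570,190 in the crop), white caster with green front lip towards the robot (300,200), clamp's foot on its +y end. Acting on the clamp first.

Run:
```python
from h import *
o=ctrl.get_obs();print(toolR(o).round(3).tolist())
print(move(o,(.4735,-.120,.15),-13));print(move(o,(.4735,-.120,.004),-13))
```

```text
[[0.0, -0.42, 0.907], [-0.0, 0.907, 0.42], [-1.0, -0.0, -0.0]]
([0.0766, 0.3671, 0.3793], [-52.14, -0.0, 0.0])
([0.2226, 0.3671, 0.3793], [-52.14, -0.0, 0.0])
```

drive_tool(
  plan=[
    [[0.0766,0.3671,0.3793],[-52.1,0,0],1],
    [[0.0766,0.3671,0.3793],[-52.1,0,0],1],
    [[0.0766,0.3671,0.3793],[-52.1,0,0],1],
    [[0.0766,0.3671,0.3793],[-52.1,0,0],1],
    [[0.0766,0.3671,0.3793],[-52.1,0,0],1],
    [[0.0766,0.3671,0.3793],[-52.1,0,0],1],
    [[0.0766,0.3671,0.3793],[-52.1,0,0],1],
    [[0.0766,0.3671,0.3793],[-52.1,0,0],1],
    [[0.0766,0.3671,0.3793],[-52.1,0,0],1],
    [[0.0766,0.3671,0.3793],[-52.1,0,0],1],
    [[0.0766,0.3671,0.3793],[-52.1,0,0],1],
    [[0.0766,0.3671,0.3793],[-52.1,0,0],1],
    [[0.0766,0.3671,0.3793],[-52.1,0,0],1],
    [[0.0766,0.3671,0.3793],[-52.1,0,0],1],
    [[0.0766,0.3671,0.3793],[-52.1,0,0],1],
    [[0.0766,0.3671,0.3793],[-52.1,0,0],1],
    [[0.0766,0.3671,0.3793],[-52.1,0,0],1],
    [[0.0766,0.3671,0.3793],[-52.1,0,0],1],
  ],
)

```text
clock: 2.6
tool_pos: [0.4733, -0.1209, 0.1501]
orientation: [-79.1, 90.0, -2.3]
force: [0.5, 0.8, 1.4]
opening: 0.0876
```

Run:
```python
from h import *
o=ctrl.get_obs();c=ctrl.get_calibration("wrist");im=ctrl.snapshot("wrist");cv2.imwrite("pics/w1.png",im)
print(o["clock"],o["tool_pos"],toolR(o).round(3).tolist(),o["force"])
l=ctrl.landmark_of("wrist","clamp_mid");print([(d["pixel"],d["confidence"],ray(c,d["pixel"],.012)) for d in l])
hsv=cv2.cvtColor(im,cv2.COLOR_BGR2HSV);m=cv2.inRange(hsv,(20,90,60),(35,255,255));n,lab,s,_=cv2.connectedComponentsWithStats(m);i=1+np.argmax(s[1:,4])
w=np.array([ray(c,q,.02)[:2] for q in np.argwhere(lab==i)[:,::-1]],np.float32);print(s[i],cv2.minAreaRect(w),w.mean(0))
print(move(o,(.4735,-.120,.004),-13))
```

```text
2.6 [ 0.47325387 -0.12090498  0.15014985] [[0.0, -0.974, 0.227], [-0.0, 0.227, 0.974], [-1.0, -0.0, 0.0]] [0.51636766 0.84802015 1.43659423]
[]
[ 259  167   37   61 1589] ((0.4754781424999237, -0.11720141023397446), (0.05300988629460335, 0.03142394870519638), 76.10321807861328) [ 0.4755552  -0.11556588]
([0.1461, -0.0, 0.0009], [-0.13, 0.0, 0.01])
```

drive_tool(
  plan=[
    [[0.1,-0.0012,-0.0008],[0,0,0],1],
    [[0.1,-0.0012,-0.0008],[0,0,0],1],
    [[0.1,-0.0012,-0.0008],[0,0,0],1],
    [[0.125,-0.0012,-0.0008],[0,0,0],1],
    [[0.146,-0.0012,-0.0008],[0,0,0],1],
    [[0.146,-0.0012,-0.0008],[0,0,0],1],
    [[0.146,-0.0012,-0.0008],[0,0,0],0],
    [[0.146,-0.0012,-0.0008],[0,0,0],0],
    [[0.146,-0.0012,-0.0008],[0,0,0],0],
    [[0.146,-0.0012,-0.0008],[0,0,0],0],
    [[0.146,-0.0012,-0.0008],[0,0,0],0],
    [[0.146,-0.0012,-0.0008],[0,0,0],0],
    [[0.146,-0.0012,-0.0008],[0,0,0],0],
    [[0.146,-0.0012,-0.0008],[0,0,0],0],
    [[0.12,-0.0012,-0.0008],[0,0,0],0],
    [[0.08,-0.0012,-0.0008],[0,0,0],0],
    [[0.04,-0.0012,-0.0008],[0,0,0],0],
    [[0,-0.0012,-0.0008],[0,0,0],0],
    [[0,-0.0012,-0.0008],[0,0,0],0],
  ],
)

```text
clock: 4.28
tool_pos: [0.4787, -0.1221, 0.1581]
orientation: [-79.1, 89.3, -2.1]
force: [1.6, 0.9, 0.6]
opening: 0.0066
```

Run:
```python
from h import *
o=ctrl.get_obs();print(o["clock"],o["force"],o["opening"],o["joint_pos"].round(0))
print(move(o,(.471,.341,.15)),move(o,(.471,.341,.045)))
```

```text
4.2833 [1.57814437 0.94414323 0.58679374] 0.006588662460368003 [  9.   6. -28.   0. -55. -22.]
([0.0078, 0.1121, 0.4494], [0.0, 0.14, 0.71]) ([0.1128, 0.1134, 0.4492], [0.0, 0.14, 0.71])
```

Run:
```python
from h import *
im=ctrl.snapshot("wrist");cv2.imwrite("pics/w2.png",im);s=ctrl.snapshot("side")
a=cv2.resize(s[140:300,260:420],(400,400),interpolation=cv2.INTER_CUBIC);w=cv2.imread("pics/w1.png")
b=cv2.resize(im,(400,300));w=cv2.resize(w,(400,300))
L=np.vstack([w,b]);A=np.zeros((600,400,3),np.uint8);A[:400]=a
cv2.imwrite("pics/m2.png",np.hstack([L,A]));o=ctrl.get_obs();print(o["opening"],o["tool_pos"])
```

```text
0.0019439847464044326 [ 0.47536268 -0.12171695  0.15218434]
```

View pics/m2.png

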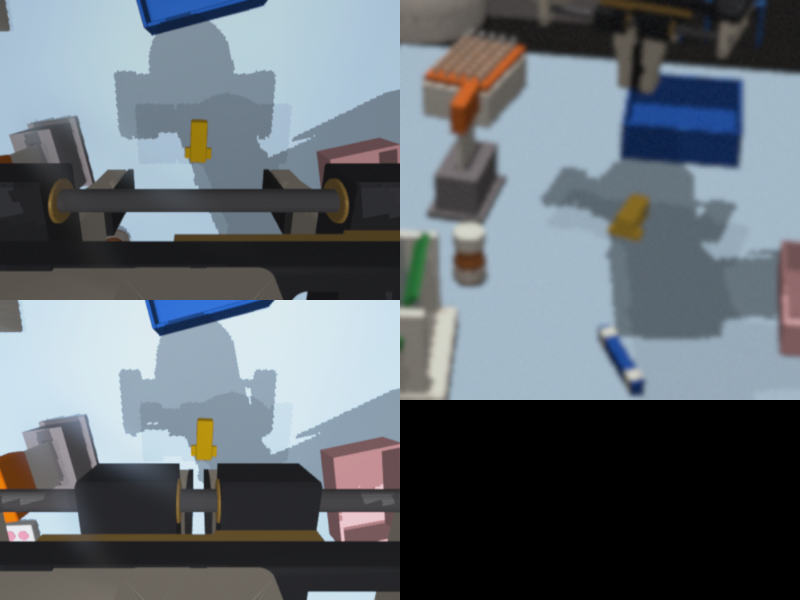

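The picture shows the clamp still on the bench (205,435 in the lower-left panel) and the jaws shut: I lifted before the slow fingers (about 75 mm/s) had closed. Retrying with a longer closing.

Run:
```python
from h import *
o=ctrl.get_obs();c=ctrl.get_calibration("wrist");im=cv2.imread("pics/w2.png")
hsv=cv2.cvtColor(im,cv2.COLOR_BGR2HSV);m=cv2.inRange(hsv,(20,90,60),(35,255,255));m[:, :230]=0;m[310:]=0;n,lab,s,_=cv2.connectedComponentsWithStats(m);i=1+np.argmax(s[1:,4])
w=np.array([ray(c,q,.02)[:2] for q in np.argwhere(lab==i)[:,::-1]],np.float32);print(s[i],cv2.minAreaRect(w),w.mean(0))
print(o["clock"],o["tool_pos"],move(o,(.4745,-.121,.004),-13.5))
```

```text
[ 267  165   37   59 1508] ((0.4702669680118561, -0.11781524866819382), (0.051533494144678116, 0.03141102194786072), 73.31834411621094) [ 0.47101212 -0.11640057]
4.3833 [ 0.47536268 -0.12171695  0.15218434] ([0.1482, 0.0017, 0.0002], [0.36, 0.11, 0.27])
```

drive_tool(
  plan=[
    [[0.1,0.0017,0],[0.4,0,0.3],0.6],
    [[0.1,0.0017,0],[0.4,0,0.3],0.6],
    [[0.1,0.0017,0],[0.4,0,0.3],0.6],
    [[0.1,0.0017,0],[0.4,0,0.3],0.6],
    [[0.1,0.0017,0],[0.4,0,0.3],0.6],
    [[0.1,0.0017,0],[0.4,0,0.3],0.6],
    [[0.1,0.0017,0],[0.4,0,0.3],0.6],
    [[0.125,0.0017,0],[0.4,0,0.3],0.6],
    [[0.148,0.0017,0],[0.4,0,0.3],0.6],
    [[0.148,0.0017,0],[0.4,0,0.3],0.6],
    [[0.148,0.0017,0],[0.4,0,0.3],0],
    [[0.148,0.0017,0],[0.4,0,0.3],0],
    [[0.148,0.0017,0],[0.4,0,0.3],0],
    [[0.148,0.0017,0],[0.4,0,0.3],0],
    [[0.148,0.0017,0],[0.4,0,0.3],0],
    [[0.148,0.0017,0],[0.4,0,0.3],0],
    [[0.148,0.0017,0],[0.4,0,0.3],0],
    [[0.148,0.0017,0],[0.4,0,0.3],0],
    [[0.148,0.0017,0],[0.4,0,0.3],0],
    [[0.148,0.0017,0],[0.4,0,0.3],0],
  ],
)

```text
clock: 6.05
tool_pos: [0.4748, -0.1211, 0.0049]
orientation: [-6.9, 89.9, 69.6]
force: [-1.2, -0.1, 6.9]
opening: 0.0196
```

Run:
```python
from h import *
o=ctrl.get_obs();print(o["opening"],toolR(o).round(3).tolist())
print(move(o,(.471,.341,.15)),move(o,(.471,.341,.05)))
```

```text
0.019568791990433963 [[0.001, -0.972, 0.234], [0.002, 0.234, 0.972], [-1.0, -0.0, 0.002]]
([-0.1442, 0.1118, 0.4487], [0.0, 0.12, 0.01]) ([-0.0442, 0.1118, 0.4485], [0.0, 0.12, 0.01])
```

drive_tool(
  plan=[
    [[-0.04,0,0],[0,0,0],0],
    [[-0.08,0,0],[0,0,0],0],
    [[-0.12,0,0],[0,0,0],0],
    [[-0.13,0.1118,0.4487],[0,0,0],0],
    [[-0.13,0.1118,0.4487],[0,0,0],0],
    [[-0.13,0.1118,0.4487],[0,0,0],0],
    [[-0.13,0.1118,0.4487],[0,0,0],0],
    [[-0.13,0.1118,0.4487],[0,0,0],0],
    [[-0.13,0.1118,0.4487],[0,0,0],0],
    [[-0.13,0.1118,0.4487],[0,0,0],0],
    [[-0.13,0.1118,0.4487],[0,0,0],0],
    [[-0.13,0.1118,0.4487],[0,0,0],0],
    [[-0.13,0.1118,0.4487],[0,0,0],0],
    [[-0.13,0.1118,0.4487],[0,0,0],0],
    [[-0.13,0.1118,0.4487],[0,0,0],0],
    [[-0.13,0.1118,0.4487],[0,0,0],0],
    [[-0.09,0.1118,0.4487],[0,0,0],0],
    [[-0.05,0.1118,0.4487],[0,0,0],0],
    [[-0.02,0.1118,0.4487],[0,0,0],0],
    [[-0.02,0.1118,0.4487],[0,0,0],0],
  ],
)

```text
clock: 7.72
tool_pos: [0.4679, 0.3367, 0.0201]
orientation: [145.9, 89.5, -137.7]
force: [-0.6, -1.5, -0.5]
opening: 0.0198
```

Run:
```python
from h import *
o=ctrl.get_obs();print(o["opening"],toolR(o).round(3).tolist())
print(move(o,(.464,.1045,.13),26.3))
```

```text
0.019814544488826996 [[-0.006, -0.972, 0.236], [-0.006, 0.236, 0.972], [-1.0, 0.005, -0.007]]
([-0.1086, -0.0504, -0.2273], [-39.95, -0.29, -0.4])
```

drive_tool(
  plan=[
    [[0,0,0],[0,0,0],0.5],
    [[0,0,0],[0,0,0],0.5],
    [[0,0,0],[0,0,0],0.5],
    [[0,0,0],[0,0,0],0.5],
    [[0,0,0],[0,0,0],0.5],
    [[-0.04,0,0],[0,0,0],0.5],
    [[-0.08,0,0],[0,0,0],0.5],
    [[-0.11,0,0],[0,0,0],0.6],
    [[-0.11,-0.0504,-0.2273],[-40,-0.3,-0.4],0.6],
    [[-0.11,-0.0504,-0.2273],[-40,-0.3,-0.4],0.6],
    [[-0.11,-0.0504,-0.2273],[-40,-0.3,-0.4],0.6],
    [[-0.11,-0.0504,-0.2273],[-40,-0.3,-0.4],0.6],
    [[-0.11,-0.0504,-0.2273],[-40,-0.3,-0.4],0.6],
    [[-0.11,-0.0504,-0.2273],[-40,-0.3,-0.4],0.6],
    [[-0.11,-0.0504,-0.2273],[-40,-0.3,-0.4],0.6],
    [[-0.11,-0.0504,-0.2273],[-40,-0.3,-0.4],0.6],
    [[-0.11,-0.0504,-0.2273],[-40,-0.3,-0.4],0.6],
    [[-0.11,-0.0504,-0.2273],[-40,-0.3,-0.4],0.6],
  ],
)

```text
clock: 9.22
tool_pos: [0.4644, 0.1053, 0.132]
orientation: [-77.5, 89.9, 38.9]
force: [0.6, -0.4, 0.1]
opening: 0.0522
```

Run:
```python
from h import *
o=ctrl.get_obs();c=ctrl.get_calibration("wrist");im=ctrl.snapshot("wrist");cv2.imwrite("pics/w3.png",im)
print(o["clock"],o["opening"],o["tool_pos"],toolR(o).round(3).tolist())
hsv=cv2.cvtColor(im,cv2.COLOR_BGR2HSV);m=cv2.inRange(hsv,(100,90,40),(130,255,255));n,lab,s,_=cv2.connectedComponentsWithStats(m)
for i in 1+np.argsort(-s[1:,4])[:2]:
    w=np.array([ray(c,q,.014)[:2] for q in np.argwhere(lab==i)[:,::-1]],np.float32);print(s[i],cv2.minAreaRect(w),w.mean(0))
t=ctrl.snapshot("top");cv2.imwrite("pics/t3.png",t)
l=ctrl.landmark_of("wrist","spacer_mid");print([(d["pixel"],d["confidence"],ray(c,d["pixel"],.008)) for d in l])
print(move(o,(.464,.1045,.004),26.3))
```

```text
9.2167 0.052164273035969294 [0.46441734 0.10534605 0.13198173] [[0.001, -0.896, -0.444], [0.001, -0.444, 0.896], [-1.0, -0.001, 0.0]]
[270 169  16  56 816] ((0.4653739631175995, 0.1056017279624939), (0.011893349699676037, 0.04679929465055466), 27.738439559936523) [0.465633   0.10517761]
[270 146  15   6  86] ((0.4832821786403656, 0.07023171335458755), (0.011104492470622063, 0.003935884218662977), 26.366605758666992) [0.48324978 0.0702952 ]
[([277.4, 193.3], 0.58, array([0.46617291, 0.10405428, 0.008     ]))]
([0.128, 0.0009, -0.0006], [0.04, 0.02, 0.07])
```

drive_tool(
  plan=[
    [[0.04,-0.0004,0],[0,0,0],0.6],
    [[0.08,-0.0004,0],[0,0,0],0.6],
    [[0.11,-0.0004,0],[0,0,0],0.6],
    [[0.128,-0.0004,0],[0,0,0],0.6],
    [[0.128,-0.0004,0],[0,0,0],0.6],
    [[0.128,-0.0004,0],[0,0,0],0],
    [[0.128,-0.0004,0],[0,0,0],0],
    [[0.128,-0.0004,0],[0,0,0],0],
    [[0.128,-0.0004,0],[0,0,0],0],
    [[0.128,-0.0004,0],[0,0,0],0],
    [[0.128,-0.0004,0],[0,0,0],0],
    [[0.128,-0.0004,0],[0,0,0],0],
    [[0.128,-0.0004,0],[0,0,0],0],
    [[0.128,-0.0004,0],[0,0,0],0],
    [[0.128,-0.0004,0],[0,0,0],0],
    [[0.128,-0.0004,0],[0,0,0],0],
    [[0.09,0,0],[0,0,0],0],
    [[0.05,0,0],[0,0,0],0],
    [[0.01,0,0],[0,0,0],0],
    [[0,0,0],[0,0,0],0],
  ],
)

```text
clock: 11.03
tool_pos: [0.4668, 0.1066, 0.1373]
orientation: [-90.4, 89.5, 26.0]
force: [0.5, 1.0, -1.0]
opening: 0.0116
```

Run:
```python
from h import *
o=ctrl.get_obs();print(o["opening"],toolR(o).round(3).tolist())
print(move(o,(.4345,-.3125,.13)))
# comb wrt later
```

```text
0.011562256511549952 [[0.007, -0.895, -0.446], [0.004, -0.446, 0.895], [-1.0, -0.008, -0.0]]
([0.0056, 0.2158, -0.3608], [-0.0, -0.0, 0.46])
```

drive_tool(
  plan=[
    [[0,0.2158,-0.3608],[0,0,0.46],0],
    [[0,0.2158,-0.3608],[0,0,0.46],0],
    [[0,0.2158,-0.3608],[0,0,0.46],0],
    [[0,0.2158,-0.3608],[0,0,0.46],0],
    [[0,0.2158,-0.3608],[0,0,0.46],0],
    [[0,0.2158,-0.3608],[0,0,0.46],0],
    [[0,0.2158,-0.3608],[0,0,0.46],0],
    [[0,0.2158,-0.3608],[0,0,0.46],0],
    [[0,0.2158,-0.3608],[0,0,0.46],0],
    [[0,0.2158,-0.3608],[0,0,0.46],0],
    [[0,0.2158,-0.3608],[0,0,0.46],0],
    [[0,0.2158,-0.3608],[0,0,0.46],0],
    [[0,0.2158,-0.3608],[0,0,0.46],0],
    [[0.04,0.2158,-0.3608],[0,0,0.46],0],
    [[0.08,0.2158,-0.3608],[0,0,0.46],0],
    [[0.115,0.2158,-0.3608],[0,0,0.46],0],
    [[0.115,0.2158,-0.3608],[0,0,0.46],0],
    [[0.115,0.2158,-0.3608],[0,0,0.46],0],
  ],
)

```text
clock: 12.53
tool_pos: [0.4344, -0.3107, 0.0198]
orientation: [51.5, 89.7, 168.1]
force: [0.4, -0.1, -0.2]
opening: 0.0117
```

Run:
```python
from h import *
o=ctrl.get_obs();print(o["opening"],o["joint_pos"].round(0),toolR(o).round(3).tolist())
print(move(o,(.5,-.30,.23),-4.7),move(o,(.59,-.1345,.25),-4.7))
```

```text
0.011683254730745173 [-15.  21. -31.   0. -39.  41.] [[-0.004, -0.894, -0.448], [0.001, -0.448, 0.894], [-1.0, 0.003, 0.003]]
([-0.2105, -0.0627, -0.0193], [31.3, 0.1, -0.24]) ([-0.2308, -0.2172, 0.0885], [31.3, 0.1, -0.24])
```

Run:
```python
from h import *
o=ctrl.get_obs();print(move(o,(.646,-.1345,.25),-4.7))
```

```text
([-0.231, -0.2673, 0.0634], [31.3, 0.1, -0.24])
```

drive_tool(
  plan=[
    [[0,0,0],[0,0,0],0.5],
    [[0,0,0],[0,0,0],0.5],
    [[0,0,0],[0,0,0],0.5],
    [[0,0,0],[0,0,0],0.5],
    [[0,0,0],[0,0,0],0.5],
    [[-0.04,0,0],[0,0,0],0.5],
    [[-0.08,0,0],[0,0,0],0.5],
    [[-0.12,0,0],[0,0,0],0.5],
    [[-0.16,0,0],[0,0,0],0.5],
    [[-0.2,0,0],[0,0,0],0.5],
    [[-0.231,-0.2673,0.0634],[31.3,0,0],0.5],
    [[-0.231,-0.2673,0.0634],[31.3,0,0],0.5],
    [[-0.231,-0.2673,0.0634],[31.3,0,0],0.5],
    [[-0.231,-0.2673,0.0634],[31.3,0,0],0.5],
    [[-0.231,-0.2673,0.0634],[31.3,0,0],0.5],
    [[-0.231,-0.2673,0.0634],[31.3,0,0],0.5],
    [[-0.231,-0.2673,0.0634],[31.3,0,0],0.5],
    [[-0.231,-0.2673,0.0634],[31.3,0,0],0.5],
    [[-0.231,-0.2673,0.0634],[31.3,0,0],0.5],
    [[-0.231,-0.2673,0.0634],[31.3,0,0],0.5],
  ],
)

```text
clock: 14.2
tool_pos: [0.6455, -0.1346, 0.25]
orientation: [83.4, 89.7, 168.7]
force: [-0.4, 0.1, -0.9]
opening: 0.0438
```

Run:
```python
from h import *
o=ctrl.get_obs();c=ctrl.get_calibration("wrist");im=ctrl.snapshot("wrist");t=ctrl.snapshot("top");s=ctrl.snapshot("side")
cv2.imwrite("pics/w4.png",im);cv2.imwrite("pics/t4.png",t)
print(o["clock"],o["opening"],o["tool_pos"],toolR(o).round(3).tolist())
hsv=cv2.cvtColor(im,cv2.COLOR_BGR2HSV);m=cv2.inRange(hsv,(3,150,60),(16,255,255));n,lab,st,_=cv2.connectedComponentsWithStats(m)
for i in 1+np.argsort(-st[1:,4])[:3]:
    w=np.array([ray(c,q,.127)[:2] for q in np.argwhere(lab==i)[:,::-1]],np.float32);print(st[i],cv2.minAreaRect(w),w.mean(0))
T=cv2.resize(t[155:305,105:425],(800,375),interpolation=cv2.INTER_CUBIC)
B=np.hstack([cv2.resize(im,(300,225)),cv2.resize(s[150:400,160:440],(500,225))])
cv2.imwrite("pics/m4.png",np.vstack([T,B]))
print(move(o,(.646,-.1345,.095),-4.7))
```

```text
14.2 0.04380538968767029 [ 0.64549041 -0.1345636   0.24996212] [[-0.005, -0.997, 0.082], [0.001, 0.082, 0.997], [-1.0, 0.005, 0.001]]
[ 264  157   19   68 1227] ((0.6494892239570618, -0.13815315067768097), (0.057297252118587494, 0.014949729666113853), 84.75965118408203) [ 0.649557   -0.13903064]
[167   0  86  15 407] ((0.683686375617981, -0.2794664800167084), (0.009200219996273518, 0.06165159493684769), 85.4072494506836) [ 0.6830804 -0.2810363]
[233   0  14   9  42] ((0.6618733406066895, -0.2797030210494995), (0.005235440097749233, 0.009426607750356197), 85.40738677978516) [ 0.661592   -0.27987227]
([0.155, -0.0013, 0.0], [0.01, 0.03, -0.28])
```

View pics/m4.png

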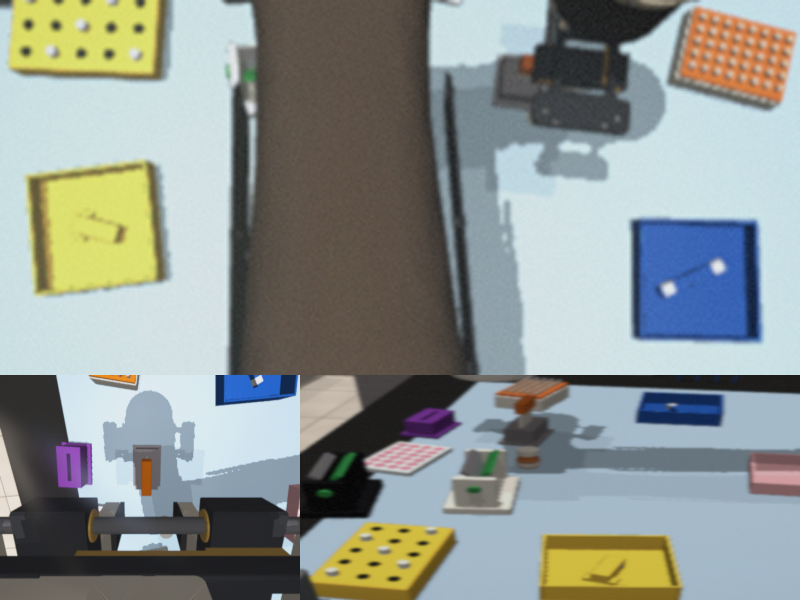

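The picture shows the clamp inside the yellow bin (100,228), the spacer inside the blue bin (693,278) and the comb handle under the gripper (wrist panel 147,475). Now grip the comb.

drive_tool(
  plan=[
    [[0.04,-0.0027,-0.0023],[0,0,0],0.5],
    [[0.08,-0.0027,-0.0023],[0,0,0],0.5],
    [[0.11,-0.0027,-0.0023],[0,0,0],0.5],
    [[0.135,-0.0027,-0.0023],[0,0,-0.3],0.5],
    [[0.155,-0.0027,-0.0023],[0,0,-0.3],0.5],
    [[0.155,-0.0027,-0.0023],[0,0,-0.3],0.5],
    [[0.155,-0.0027,-0.0023],[0,0,-0.3],0],
    [[0.155,-0.0027,-0.0023],[0,0,-0.3],0],
    [[0.155,-0.0027,-0.0023],[0,0,-0.3],0],
    [[0.155,-0.0027,-0.0023],[0,0,-0.3],0],
    [[0.155,-0.0027,-0.0023],[0,0,-0.3],0],
    [[0.155,-0.0027,-0.0023],[0,0,-0.3],0],
    [[0.155,-0.0027,-0.0023],[0,0,-0.3],0],
    [[0.155,-0.0027,-0.0023],[0,0,-0.3],0],
    [[0.155,-0.0027,-0.0023],[0,0,-0.3],0],
    [[0.155,-0.0027,-0.0023],[0,0,-0.3],0],
  ],
)

```text
clock: 15.68
tool_pos: [0.648, -0.1378, 0.0969]
orientation: [-83.0, 89.8, 2.3]
force: [-0.6, 0.4, 5.8]
opening: 0.0157
```

Run:
```python
from h import *
o=ctrl.get_obs();print(o["clock"],o["opening"],o["force"],o["moment"],o["tool_pos"],toolR(o).round(3).tolist())
c=ctrl.get_calibration("wrist");im=ctrl.snapshot("wrist");cv2.imwrite("pics/w5.png",im)
```

```text
15.6833 0.015720336167180715 [-0.56333497  0.3988197   5.77737439] [0.14305732 0.36430671 0.01219881] [ 0.64796953 -0.13775381  0.09690976] [[0.004, -0.997, 0.082], [0.0, 0.082, 0.997], [-1.0, -0.003, 0.0]]
```

drive_tool(
  plan=[
    [[-0.015,0,0],[0,0,0],0],
    [[-0.03,0,0],[0,0,0],0],
    [[-0.045,0,0],[0,0,0],0],
    [[-0.06,0,0],[0,0,0],0],
    [[-0.08,0,0],[0,0,0],0],
    [[-0.11,0,0],[0,0,0],0],
    [[-0.14,0,0],[0,0,0],0],
    [[-0.163,0,0],[0,0,0],0],
    [[-0.163,0,0],[0,0,0],0],
    [[-0.163,0,0],[0,0,0],0],
    [[-0.163,0,0],[0,0,0],0],
    [[-0.163,0,0],[0,0,0],0],
  ],
)

```text
clock: 16.73
tool_pos: [0.6466, -0.1377, 0.2584]
orientation: [-64.6, 89.9, 20.7]
force: [-0.5, 0.1, -1.4]
opening: 0.0159
```

Run:
```python
from h import *
o=ctrl.get_obs();print(o["clock"],o["opening"],o["force"],o["tool_pos"],move(o,(.648,.134,.26),-4))
s=ctrl.snapshot("side")
g=[ctrl.landmark_of("side",k) for k in("comb_grip","comb_tip")]
t=cv2.imread("pics/top0.png")
cv2.imwrite("pics/m5.png",np.hstack([cv2.resize(t[160:210,185:255],(420,300),interpolation=cv2.INTER_CUBIC),cv2.resize(s[130:280,210:350],(375,300),interpolation=cv2.INTER_CUBIC)]))
ct,cs=ctrl.get_calibration("top"),ctrl.get_calibration("side")
for l in g: print([(d["pixel"],d["confidence"]) for d in l])
gp=o["tool_pos"]+[0,0,.019];print(proj(cs,gp),proj(cs,gp-[0,0,.102]))
```

```text
16.7333 0.015948473613400106 [-0.48201634  0.1271705  -1.35961876] [ 0.64663714 -0.1376666   0.25843641] ([-0.0014, 0.0211, 0.2709], [-0.74, 0.03, 0.06])
[([286.9, 120.9], 0.56)]
[([284.9, 161.6], 0.86), ([368.8, 193.0], 0.34)]
[285.05759565 119.58043667] [285.71366078 158.94827934]
```

View pics/m5.png

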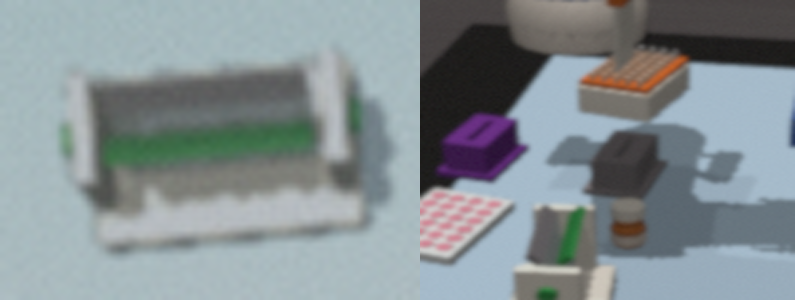

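Side panel: comb hangs in the gripper, clear of the stand (blade at 625,50 in the montage). Left panel: green front lip runs from (105,154) to (314,137), posts at (83,125) and (333,105). Now locating the gap.

Run:
```python
from h import *
ct,cs=ctrl.get_calibration("top"),ctrl.get_calibration("side")
im=cv2.imread("pics/top0.png");hsv=cv2.cvtColor(im,cv2.COLOR_BGR2HSV)
m=cv2.inRange(hsv,(45,60,40),(85,255,255));m[:165]=0;m[200:]=0;m[:,:201]=0;m[:,239:]=0
p=np.argwhere(m)[:,::-1];w=np.array([ray(ct,q,.106)[:2] for q in p],np.float32)
r=cv2.minAreaRect(w);print(len(p),r,w.mean(0));mu=w-w.mean(0);e,v=np.linalg.eigh(mu.T@mu);a=np.degrees(np.arctan2(v[1,1],v[0,1]))%180;print("axis",a)
# model overlay: fit caster pose with base front edge etc. -> print projections for a guess
def P(x,y,th,X):
    c,s=np.cos(th),np.sin(th);return [x+c*X[0]-s*X[1],y+s*X[0]+c*X[1],X[2]]
for nm,c,q in (("side",cs,None),):
    pass
th=np.radians(a-90);x,y=w.mean(0)+np.array([np.cos(th),np.sin(th)])*.0098
print("origin est",x,y,np.degrees(th))
pts={"frontlipL":(-.014,.045,.111),"frontlipR":(-.014,-.045,.111),"rearL":(.014,.045,.111),"rearR":(.014,-.045,.111),"baseFL":(-.04,.062,.02),"baseFR":(-.04,-.062,.02),"mouth":(0,0,.1),"postL":(0,.055,.102),"postR":(0,-.055,.102)}
for k,X in pts.items():
    q=proj(ct,P(x,y,th,X));print(k,q.round(1),((q-[185,160])*6).round(),proj(cs,P(x,y,th,X)).round(1))
```

```text
163 ((0.6338995099067688, 0.1347607970237732), (0.01289620716124773, 0.08847826719284058), 7.24077033996582) [0.63390833 0.13460903]
axis 97.10433
origin est 0.64363307 0.13582106 7.1043315
frontlipL [201.5 186.3] [ 99. 158.] [265.7 257.6]
frontlipR [236.5 183.2] [309. 139.] [270.3 232.2]
rearL [200.8 175.7] [95. 94.] [251.7 257.1]
rearR [235.6 172.7] [303.  76.] [257.3 231.8]
baseFL [200.6 201.9] [ 93. 251.] [279.  298.7]
baseFR [245.2 197.9] [361. 227.] [283.8 261.8]
mouth [219.  180.3] [204. 122.] [261.5 248.6]
postL [197.8 182. ] [ 77. 132.] [258.3 264.1]
postR [240.  178.3] [330. 110.] [264.5 232.9]
```

drive_tool(
  plan=[
    [[-0.001,0.02,0.24],[0,0,0],0],
    [[-0.001,0.02,0.24],[0,0,0],0],
    [[-0.001,0.02,0.24],[0,0,0],0],
    [[-0.001,0.02,0.24],[0,0,0],0],
    [[-0.001,0.02,0.24],[0,0,0],0],
    [[-0.001,0.02,0.24],[0,0,0],0],
    [[-0.001,0.02,0.24],[0,0,0],0],
    [[-0.001,0.02,0.24],[0,0,0],0],
    [[-0.001,0.02,0.24],[0,0,0],0],
    [[-0.001,0.02,0.24],[0,0,0],0],
    [[-0.001,0.02,0.24],[0,0,0],0],
  ],
)

```text
clock: 17.8
tool_pos: [0.6469, 0.1018, 0.2596]
orientation: [-89.4, 89.9, -4.2]
force: [-0.5, 0.3, -0.2]
opening: 0.016
```

Run:
```python
from h import *
o=ctrl.get_obs();c=ctrl.get_calibration("wrist");im=ctrl.snapshot("wrist");cv2.imwrite("pics/w6.png",im)
s=ctrl.snapshot("side");cs=ctrl.get_calibration("side");cv2.imwrite("pics/s6.png",s)
print(o["tool_pos"],-c["R"].T@c["t"],c["R"].round(2).tolist())
for n,cc in(("wrist",c),("side",cs)):
  for k in("gap_mouth","caster","comb_tip","comb_grip"):
    z={"gap_mouth":.1,"caster":0}.get(k)
    for d in ctrl.landmark_of(n,k): print(n,k,np.round(d["pixel"],1),round(d["confidence"],2),None if z is None else ray(cc,d["pixel"],z).round(4))
th=np.radians(7.1)
gp=o["tool_pos"]+[0,0,.019];print("exp grip/tip side",proj(cs,gp),proj(cs,gp-[0,0,.102]))
S=cv2.resize(s[140:300,190:350],(380,380),interpolation=cv2.INTER_CUBIC);A=np.zeros((380,420,3),np.uint8);A[:315]=cv2.resize(im,(420,315))
cv2.imwrite("pics/m6.png",np.hstack([A,S]))
```

```text
[0.64688253 0.10184529 0.25960628] [0.64211459 0.03277887 0.41866964] [[-1.0, 0.08, -0.0], [0.08, 0.96, 0.26], [0.02, 0.26, -0.97]]
wrist caster [276.7 197.9] 0.86 [0.6523 0.1385 0.    ]
wrist caster [154.5 236.5] 0.55 [0.8125 0.1762 0.    ]
wrist comb_grip [279.1 271.5] 0.59 None
side gap_mouth [174.2 250.8] 0.9 [0.8197 0.1755 0.1   ]
side gap_mouth [262.8 246.4] 0.86 [0.6429 0.1279 0.1   ]
side gap_mouth [287.1 178.5] 0.43 [ 0.6522 -0.1775  0.1   ]
side caster [182.4 287.7] 0.83 [0.8156 0.1733 0.    ]
side caster [260.4 290.7] 0.61 [0.6462 0.1525 0.    ]
side comb_tip [264.1 213.4] 0.69 None
side comb_grip [260.8 166.7] 0.86 None
exp grip/tip side [260.38544996 163.6696902 ] [262.44736578 208.46517259]
```

View pics/m6.png

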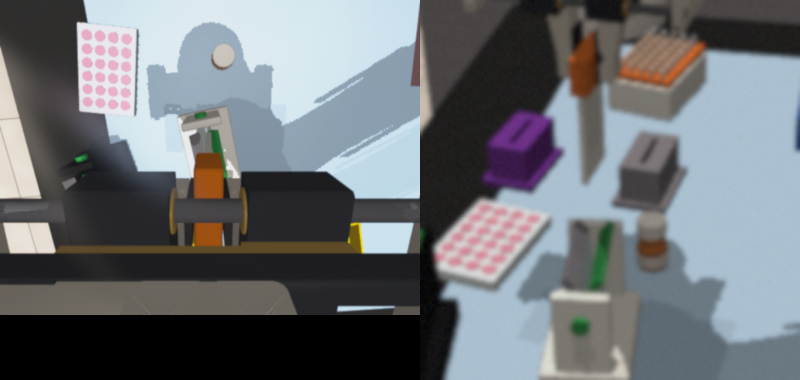

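The wrist panel shows the comb in the jaws with the caster's near post at (203,118) and the gap beyond; the side panel shows the blade (590,180 lower end) upright above the caster's mouth (585,225).

Run:
```python
from h import *
o=ctrl.get_obs();print(move(o,(.6465,.135,.214),7.1),o["joint_pos"].round(0))
```

```text
([0.0458, 0.0031, 0.0319], [-11.84, 0.01, 0.09]) [ 26.  18.   1.   0. -73. -31.]
```

drive_tool(
  plan=[
    [[0,0.003,0.032],[-6,0,0],0],
    [[0,0.003,0.032],[-11.8,0,0],0],
    [[0.01,0.003,0.032],[-11.8,0,0],0],
    [[0.025,0.003,0.032],[-11.8,0,0],0],
    [[0.045,0.003,0.032],[-11.8,0,0],0],
    [[0.045,0.003,0.032],[-11.8,0,0],0],
    [[0.045,0.003,0.032],[-11.8,0,0],0],
    [[0.045,0.003,0.032],[-11.8,0,0],0],
    [[0.045,0.003,0.032],[-11.8,0,0],0],
  ],
)

```text
clock: 19.05
tool_pos: [0.6473, 0.135, 0.216]
orientation: [-87.8, 89.8, 9.2]
force: [-0.7, -0.1, -0.5]
opening: 0.0156
```

Run:
```python
from h import *
o=ctrl.get_obs();c=ctrl.get_calibration("wrist");im=ctrl.snapshot("wrist");s=ctrl.snapshot("side");cs=ctrl.get_calibration("side")
cv2.imwrite("pics/s7.png",s);cv2.imwrite("pics/w7.png",im)
print(o["clock"],o["tool_pos"],o["opening"],o["force"],toolR(o).round(3).tolist())
for k in("comb_tip","comb_grip","gap_mouth"):
    for d in ctrl.landmark_of("side",k): print(k,np.round(d["pixel"],1),round(d["confidence"],2))
gp=o["tool_pos"]+[0,0,.013];print("exp",proj(cs,gp),proj(cs,gp-[0,0,.102]))
S=cv2.resize(s[170:300,215:315],(460,598),interpolation=cv2.INTER_CUBIC);A=np.zeros((598,340,3),np.uint8);A[:340]=cv2.resize(im[90:290,180:380],(340,340))
cv2.imwrite("pics/m7.png",np.hstack([A,S]))
```

```text
19.05 [0.64726689 0.13501718 0.21602302] 0.01556172080045138 [-0.68448054 -0.13347031 -0.49896539] [[0.003, -0.993, -0.122], [0.001, -0.122, 0.993], [-1.0, -0.003, 0.0]]
comb_tip [258.5 238. ] 0.83
comb_grip [258.3 195.7] 0.58
gap_mouth [261.7 247. ] 0.88
gap_mouth [175.4 256.2] 0.86
exp [257.1419799  194.12156143] [259.37588062 237.41913497]
```

View pics/m7.png

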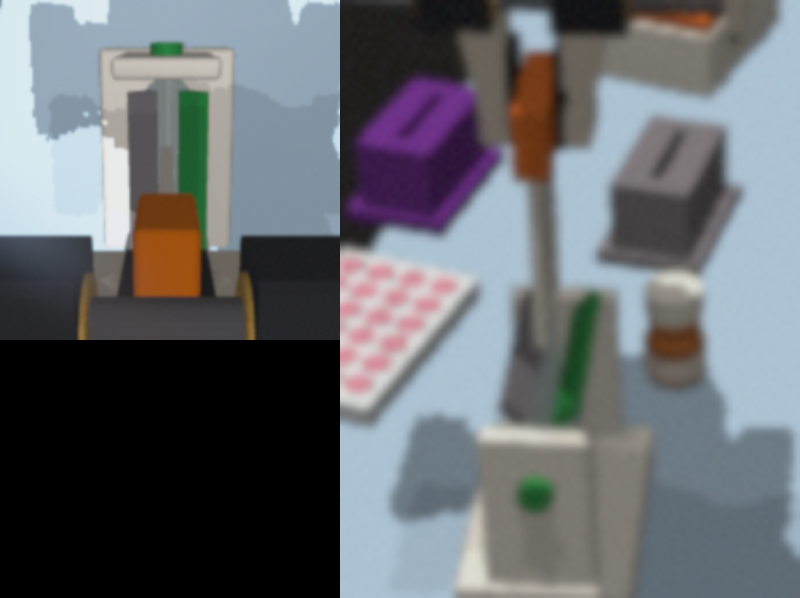

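The wrist panel shows grey and green lips parallel to the comb, gap centred at column 168 and comb at 167; the side panel shows the blade's end (543,345) over the gap centre (~547). Well aligned; descending in steps with force checks.

drive_tool(
  plan=[
    [[0.01,0.0006,0],[0,0,0],0],
    [[0.02,0.0006,0],[0,0,0],0],
    [[0.03,0.0006,0],[0,0,0],0],
    [[0.04,0.0006,0],[0,0,0],0],
    [[0.05,0.0006,0],[0,0,0],0],
    [[0.057,0.0006,0],[0,0,0],0],
    [[0.057,0.0006,0],[0,0,0],0],
    [[0.057,0.0006,0],[0,0,0],0],
    [[0.057,0.0006,0],[0,0,0],0],
    [[0.057,0.0006,0],[0,0,0],0],
  ],
)

```text
clock: 20.13
tool_pos: [0.6467, 0.1353, 0.1591]
orientation: [-82.3, 89.8, 14.8]
force: [-1.0, 0.5, 0.1]
opening: 0.016
```

Free so far at about 30 mm depth. Continuing in small steps.

drive_tool(
  plan=[
    [[0.002,0,0],[0,0,0],0],
    [[0.004,0,0],[0,0,0],0],
    [[0.006,0,0],[0,0,0],0],
    [[0.008,0,0],[0,0,0],0],
    [[0.01,0,0],[0,0,0],0],
    [[0.01,0,0],[0,0,0],0],
    [[0.01,0,0],[0,0,0],0],
  ],
)

```text
clock: 20.72
tool_pos: [0.6467, 0.1352, 0.1488]
orientation: [-83.9, 89.8, 13.2]
force: [0.3, 1.1, -0.4]
opening: 0.0159
```

drive_tool(
  plan=[
    [[0.002,0,0],[0,0,0],0],
    [[0.004,0,0],[0,0,0],0],
    [[0.006,0,0],[0,0,0],0],
    [[0.006,0,0],[0,0,0],0],
    [[0.006,0,0],[0,0,0],0],
  ],
)

```text
clock: 21.13
tool_pos: [0.6467, 0.1352, 0.1428]
orientation: [-84.0, 89.8, 13.1]
force: [-1.1, 1.1, 0.9]
opening: 0.0154
```

drive_tool(
  plan=[
    [[0.002,0,0],[0,0,0],0],
    [[0.004,0,0],[0,0,0],0],
    [[0.006,0,0],[0,0,0],0],
    [[0.006,0,0],[0,0,0],0],
    [[0.006,0,0],[0,0,0],0],
  ],
)

```text
clock: 21.55
tool_pos: [0.6469, 0.1353, 0.137]
orientation: [-84.2, 89.8, 12.9]
force: [0.0, 0.6, 4.5]
opening: 0.0158
```

Drag began (4.5 N up at about 52 mm). Going 7 mm further in two steps.

drive_tool(
  plan=[
    [[0.0015,0,0],[0,0,0],0],
    [[0.003,0,0],[0,0,0],0],
    [[0.004,0,0],[0,0,0],0],
    [[0.004,0,0],[0,0,0],0],
    [[0.004,0,0],[0,0,0],0],
  ],
)

```text
clock: 21.97
tool_pos: [0.6475, 0.1354, 0.1337]
orientation: [-84.9, 89.7, 12.2]
force: [-0.3, -0.5, 6.7]
opening: 0.016
```

drive_tool(
  plan=[
    [[0.0015,0,0],[0,0,0],0],
    [[0.003,0,0],[0,0,0],0],
    [[0.004,0,0],[0,0,0],0],
    [[0.004,0,0],[0,0,0],0],
    [[0.004,0,0],[0,0,0],0],
  ],
)

```text
clock: 22.38
tool_pos: [0.6484, 0.1356, 0.131]
orientation: [-85.2, 89.6, 11.8]
force: [-0.5, 0.6, 9.1]
opening: 0.0157
```

Run:
```python
from h import *
import numpy as np
f=[]
for k in range(4): 
    s=ctrl.snapshot("side");f.append(ctrl.get_obs()["force"])
o=ctrl.get_obs();c=ctrl.get_calibration("wrist");im=ctrl.snapshot("wrist");cs=ctrl.get_calibration("side")
print(o["clock"],np.mean(f,0),np.std(f,0),o["tool_pos"],o["opening"],toolR(o).round(3).tolist())
for k in("comb_grip","comb_tip"):
    for d in ctrl.landmark_of("side",k): print(k,np.round(d["pixel"],1),round(d["confidence"],2))
print("exp grip at TCP+13/+19",proj(cs,o["tool_pos"]+[0,0,.013]),proj(cs,o["tool_pos"]+[0,0,.019]))
S=cv2.resize(s[170:300,215:315],(460,598),interpolation=cv2.INTER_CUBIC);A=np.zeros((598,340,3),np.uint8);A[:340]=cv2.resize(im[90:290,180:380],(340,340))
cv2.imwrite("pics/m8.png",np.hstack([A,S]))
```

```text
22.5833 [-0.59532227  0.11871496  8.44389243] [0.24762661 0.49883704 0.35257811] [0.64840264 0.13561439 0.13093745] 0.015876054342660144 [[0.007, -0.992, -0.124], [0.001, -0.124, 0.992], [-1.0, -0.007, 0.001]]
comb_grip [259.5 231.5] 0.73
comb_grip [212.5 364.3] 0.6
exp grip at TCP+13/+19 [258.40687668 230.65917613] [258.27778718 228.19427834]
```

View pics/m8.png

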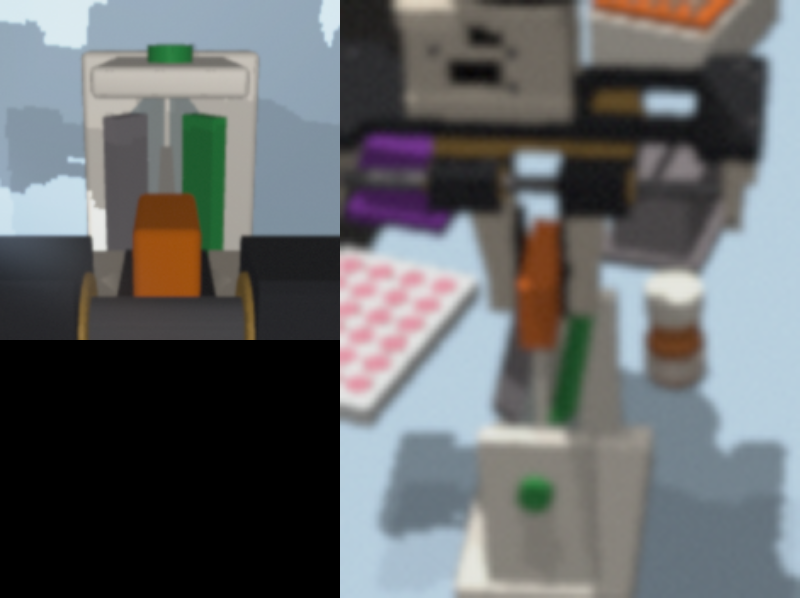

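Run:
```python
from h import *
o=ctrl.get_obs();print(o["clock"],o["tool_pos"],o["force"],abs(o["qvel"]).max())
print(ctrl.close_job())
```

```text
22.7333 [0.64836661 0.13555657 0.13095729] [-0.49965367  0.26383128  8.26114091] 0.09796397115715204
the job is handed in; nothing more can be done
None
```

The job is handed in at 22.7 s, with the comb held in the white caster at what my checks say is snug depth. No verdict was reported.

- **Tidying:** the clamp is in the yellow bin and the spacer in the blue bin; both were seen lying there in a later top view. The first clamp grasp closed on nothing because I lifted before the slow fingers had shut. The second grasp held.
- **Comb:** I lifted it out of the grey stand, turned it to the caster's measured yaw of about 7 degrees and lowered it between the plates.
- **Depth:** drag began at about 49 mm, taken from the force slope. I stopped at about 58 mm, with a steady upward drag of about 8.4 N. That suggests the front plate is pushed out by about 1 mm; I worked this out from depth and force and could not measure it directly.
- **Last checks:** the grip read 15.9 mm on the 16 mm handle, the tool was within 0.5 degrees of vertical, and the arm was still. The blade was visibly in the gap. The bottle and well plate showed no shift in the last side view; I did not check the bystanders numerically.
- **Disagreements:** the camera estimates of the caster's position differed by up to about 9 mm in x and 25 mm in y. I set x from the close wrist and side views, and y from the green lip in the top view, which most of the other y estimates matched to within about 7 mm.

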